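# Set the dispensing selector to the beaker and lock it with its index pin

## Robot

A 7-joint arm with a two-finger parallel gripper is mounted at the origin on the work surface; the furniture and walls round the work are solid. World frame = base frame: x ahead of the robot, y to its left, z up, the work surface at z = 0. Lengths are in m, angles in rad, forces in N, time in s.
With the tool pointing down it reaches from about 0.4 to 0.85 m from the base axis. Payload 10.4 kg.
Tool frame: the origin (TCP) lies at the very end of the fingers, on their centre line; the grasp point (between the pads) lies 19 mm behind it; z points along the fingers, y is the line along which they close (so a half turn about z gives the same grasp; the last joint's range is limited). The gripper opens to 87 mm and grips with 3 to 60 N. Pads are 19 mm wide; open, the fingers measure 117 mm over their backs; the gripper's body (75 mm by 190 mm) begins 51 mm behind the grasp point.
Start: joints at [1.31, 0.332, -0.065, 1.46, 0.022, 1.35, -0.088], TCP at [0.147, -0.607, 0.223] pointing down, gripper open.
Joint ranges: [-2.6, 2.6], [-0.5, 2.12], [-1.47, 1.34], [0.16, 2.42], [-1.27, 4.41], [0.06, 2.06], [-2.6, 2.6]. Speed limits (rad/s): [2.22, 2.22, 2.79, 2.79, 3.14, 3.14, 3.14].

## Interface

Orientations are given as a unit quaternion [x, y, z, w].
In Python, from bench import * gives the robot as it stands.
- The arm moves only by the tool step_arm, never from a script. Its arguments are lists of equal length, an entry for each row: "delta_pos": the shift along the world's x, y, z in units of 25 mm (1.0 is 25 mm), a list of three; "turn": the turn about the world's z in units of 0.12 rad (1.0 is 0.12 rad). In form: {"delta_pos": [[tx, ty, tz], ...], "turn": [turn, ...]}. A call has 1 to 12 rows; each row shifts and turns the commanded pose from where the row before left it; what a row does not reach is not made up. A row lasts 1/10 s, in which the tool goes at most 50 mm and 8.59 degrees, less where a joint would pass 70% of its speed; a pose out of reach is approached as far as the arm can. A call with a number of a shift or a turn outside -1 to 1 is refused whole. A call with a gripper value outside its range is refused whole. "grip" is the closure, from 0 (fully open) to 1 (shut), set as the call begins (left out, the last holds). The fingers move at their own pace and stop on an object; "newtons" is the grip in N (left out, the last holds). Time passes only in rows, so rows that do not move let the fingers close. It gives the time, the measured TCP pose, the force, the opening and the grip force at its end, in the units of the state.
- read_state(): the state, without advancing time (a new reading comes with each control period).
- camera(name): name is "side" or "top"; returns a dict with "image" (480x640x3 uint8, red, green, blue), "z_map" (480x640 float32, m along the optical axis (not along the pixel's ray), 0 where there is no reading), "mtx" (3x3 intrinsics, pixels), "view" (4x4, takes a point from world to camera coordinates). Camera axes: x right, y up, looking along -z (the intrinsics and any distortion apply to the point x, -y, -z); pixel columns grow to the right and rows downward; lengths in m; the calibration is good to about 2 mm. A picture is of the moment at which its call begins.
- close_job(): hands the job in; it is judged then, once.
The state is a dict: "time": time; "joint_positions": joint angles; "joint_vel": joint speeds; "joint_torque": joint torques, N m; "ee_pos": TCP position; "eef_rot": TCP orientation; "ft_force": force on the tool from outside, world axes, zero at the start; "torque": the same for the moment, N m; "width": finger opening in m; "grip_force": force on a finger pad.
Only numpy, scipy, OpenCV 4.12 (cv2) and the standard library are available. Lean on these libraries where they do the work, as an engineer would, in place of code of your own. Each camera call takes 0.05 s, during which the arm holds its last target. There are 200 camera calls.

## Task

Turn the bench-top dispensing selector by its black grip, the shorter way round, until its spout is over the glass beaker. Then take the orange-handled index pin out of its stand and push it gently but fully home in the hole in the selector's tail, easing it and the selector slightly to and fro until it finds the locking hole underneath, and let go. Leave the beaker, the dishes and the other things standing where they are.

Things in the scene. Friction and masses are not known exactly. Their poses are not given: they have to be found in the camera images.
- base: fixed black foot, 122 x 122 mm, with a square aluminium index plate on it (top 30 mm up); origin: centre of its underside, on the vertical turning axis; z up. Beaker and three dishes stand 118 mm from the axis at bearings 0.94, 1.90, -1.90, -0.94 rad from its x axis (counter-clockwise from above), in any order. Roughly opposite each, 45 mm from the axis, the plate has a blind hole
- selector (a joint): rotor angle in rad: bearing of the spout from the base's x axis, counter-clockwise from above. No stops: it turns on without end and the value runs on past 2 pi or below 0; bearings 2 pi apart are the same place. It starts between 2.5 and 3.78 (spout towards the robot), turns stiffly (0.12 N m of friction) and stays where it is left
- knob_grip (a point): point on the turning axis in the black bar grip at the height to grip it, 76 mm above the work surface. The bar is 36 mm long in the direction of the spout, 14 mm thick, from 50 to 90 mm up; grip it across its thickness. Below it the hub, 40 mm diameter, up to 50 mm. The 8 mm spout tube rises 36 to 50 mm from the axis and runs out at 92 mm height (top 96 mm)
- spout_tip (a point): mouth of the spout with its blue end, 118 mm from the axis, 76 mm up; to set the selector, bring it over the middle of the beaker; locked by the pin it may end up to 20 mm off the middle, still over the mouth
- index_hole (a point): top centre of the through hole (11.5 mm, 1 mm chamfer) in the rotor's white tail, opposite the spout, 45 mm from the axis, 40 mm up; x towards the spout, z up. The tail is 8 mm thick, 26 mm wide and runs 2 mm above the plate. A spring ball in its wall grips the pin: it takes 3 to 9 N to slide; it does not drop in by its weight. With its collar on the tail it is home and stops hard
- plate_top (a point): the plate's four blind holes: 11.5 mm wide, 16.5 mm deep, 0.7 mm chamfer. Each lies 4.0 to 5.9 mm (0.09 to 0.13 rad about the axis) to one side or the other of the point exactly opposite its outlet, left or right unknown, and no reading tells it: it must be found by feel. This point is on the axis at the plate's top
- pin_grip (a point): middle of the orange handle of the index pin, where to grip it: handle 14 mm diameter, 38 mm tall, upright; this point is 27 mm above the collar's underside, 52 mm above the pin's lower end and 15 mm below its top
- pin_collar (a point): centre of the underside of the pin's steel collar (18 mm diameter, 4 mm thick, between shaft and handle). The shaft below is 10 mm diameter, 25 mm long, with a 1.5 mm taper to 7.6 mm at its end. Home when this point is at the mouth of the index hole
- index_pin: the whole index pin (35 to 70 g), origin at the lower end of its shaft, z up along it. The pin must go through the tail and 15 mm into the plate; where it lands on the plate beside the hole its collar stays 15 mm above the tail: then do not force it, but ease it and the tail a little to and fro round the axis until it finds the hole. A push above 25 N may damage it
- pin_stand: fixed grey block 50 x 50 x 30 mm that holds the upright pin, its collar on the top and its shaft in a loose 13 mm hole; origin at the centre of its underside
- beaker: small empty clear glass beaker, 51 mm diameter, 66 mm tall; origin at the centre of its underside
- dish_open: low clear culture dish, 60 mm diameter, 13 mm tall; a receiver at another outlet
- dish_35: low clear culture dish, 40 mm diameter, 12 mm tall; a receiver at another outlet
- dish_60_0: low clear culture dish, 64 mm diameter, 15 mm tall; a receiver at another outlet
- vial: small green-capped bottle, 26 mm diameter, 54 mm tall, a bystander
There are look-alikes about, which are no part of the job. What is shaped like the index_pin but purple is not meant. Leave any blue look-alike of the beaker alone.

How it is judged:
On the way:
1. the spout stands over the beaker (within 22 mm) (horizontal distance between spout_tip and beaker below 0.022 m), for 0.2 s.
At the end, for the whole second after the job is handed in: the spout is over the beaker's centre within 22 mm; the index pin is upright in the hole of the selector's tail and in a hole of the index plate below it, its collar down on the tail within 1.5 mm; pin and selector are at rest, and the beaker has moved less than 10 mm (horizontal distance between spout_tip and beaker below 0.022 m and z of pin_collar in the frame of index_hole between -0.0015 and 0.0015 m and x of pin_collar in the frame of index_hole between -0.003 and 0.003 m and y of pin_collar in the frame of index_hole between -0.003 and 0.003 m and angle between pin_collar's own z axis and vertical below 0.1 rad and linear speed of index_pin below 0.01 m/s and velocity of joint selector between -0.02 and 0.02 rad/s and distance of beaker from where it was at the start of the episode below 0.01 m); the robot touches nothing.
It fails at once if the selector is turned the longer way round (the beaker is on the foot's left, +y, yet the spout is turned beyond 4.2 rad, or on its right, yet the spout is turned below 2.1 rad) ((y of beaker in the frame of base above 0 m and value of joint selector above 4.2 rad) or (y of beaker in the frame of base below 0 m and value of joint selector below 2.1 rad)).
It fails at once if the pin is forced: more than 40 N of contact force in all between it and the selector with its plate, the squeeze of the spring ball (about 10 N) included (contact force between index_pin and base above 40 N).
It fails at once if the beaker is pushed more than 20 mm or tipped (distance of beaker from where it was at the start of the episode above 0.02 m or angle between beaker's own z axis and vertical above 0.4 rad).
It fails at once if a dish or the green-capped bottle is pushed more than 25 mm (distance of any of dish_open, dish_35, dish_60_0, vial from where it was at the start of the episode above 0.025 m).
It also fails if it takes over 72 s, if anything falls off the work surface, if the arm or the gripper's body presses on something with over 40 N, if the wrist force passes 120 N, or if a joint passes its speed limit or range.

## Working session

There is one attempt and no reset: what is moved stays moved. The work goes in short steps, Python scripts to look and compute and a tool call to move; the robot and the scene stay as the last step left them, time stands still between calls to the robot, and variables do not carry over. Pictures are saved under pics/ and viewed, at most 10 in all, crops included, and the job is handed in when it is done.

Besides the shell and the picture viewer there is one more tool, called after ">>>" in YAML: its name, and indented under it one key for each argument. step_arm: Moves the arm, as the interface text tells. Shifts and turns lie within -1 to 1; 1 stands for 25 mm of shift or 0.12 rad of turn. Its arguments: {"type":"object","properties":{"delta_pos":{"type":"array"},"turn":{"type":"array"},"grip":{"type":"number"},"newtons":{"type":"number"}},"required":["delta_pos","turn"]}

```bash
mkdir -p pics; cat > h.py <<'E'
from bench import *
import numpy as np, cv2
def grab(n):
    c=camera(n); return c
def cloud(c):
    z=c["z_map"];K=c["mtx"];v,u=np.indices(z.shape)
    P=np.stack([(u-K[0,2])/K[0,0]*z,-(v-K[1,2])/K[1,1]*z,-z],-1)
    V=np.linalg.inv(c["view"]); return P@V[:3,:3].T+V[:3,3]
def ray(c,u,v,h):
    K=c["mtx"];V=np.linalg.inv(c["view"])
    d=V[:3,:3]@np.array([(u-K[0,2])/K[0,0],-(v-K[1,2])/K[1,1],-1]);o=V[:3,3]
    return o+d*(h-o[2])/d[2]
def proj(c,p):
    q=c["view"]@np.append(p,1);K=c["mtx"];return K[0,0]*q[0]/-q[2]+K[0,2],-K[1,1]*q[1]/-q[2]+K[1,2]
def save(c,n): cv2.imwrite("pics/"+n,cv2.cvtColor(c["image"],cv2.COLOR_RGB2BGR))
E
python3 - <<'E'
from h import *
for n in("top","side"):
    c=grab(n);save(c,n+"0.png");print(n,c["mtx"].round(1).tolist(),np.linalg.inv(c["view"]).round(3).tolist())
print(read_state())
E
```

```text
top [[620.1, 0.0, 304.9], [0.0, 620.1, 236.4], [0.0, 0.0, 1.0]] [[-0.008, 0.99, -0.143, 0.395], [-1.0, -0.009, -0.006, 0.008], [-0.007, 0.143, 0.99, 1.234], [0.0, 0.0, 0.0, 1.0]]
side [[440.4, 0.0, 325.3], [0.0, 440.4, 236.1], [0.0, 0.0, 1.0]] [[-0.999, -0.007, 0.045, 0.572], [0.04, -0.61, 0.792, 0.703], [0.022, 0.793, 0.609, 0.601], [0.0, 0.0, 0.0, 1.0]]
{'time': 0.1, 'joint_positions': array([ 1.3104024 ,  0.33280761, -0.06469382,  1.46088772,  0.02158068,
        1.34990959, -0.08848633]), 'joint_vel': array([ 0.00104307, -0.00104122,  0.00056593, -0.00137667,  0.00031605,
       -0.00013958,  0.00107613]), 'joint_torque': array([ 1.60604348e-03, -6.24548650e+01,  2.50683201e-02, -3.90715814e+01,
       -6.13572565e-02,  3.67174158e-02,  6.87718784e-05]), 'ee_pos': array([ 0.14713659, -0.6070579 ,  0.22181964]), 'eef_rot': array([ 9.92938473e-01,  1.18628638e-01, -1.00175026e-04, -6.51223026e-04]), 'ft_force': array([-0.28423882,  1.78846866, -0.04392936]), 'torque': array([-0.02955603,  0.01306993, -0.02407106]), 'grip_force': 0.0, 'width': 0.08687199098389851}
```

View pics/top0.png

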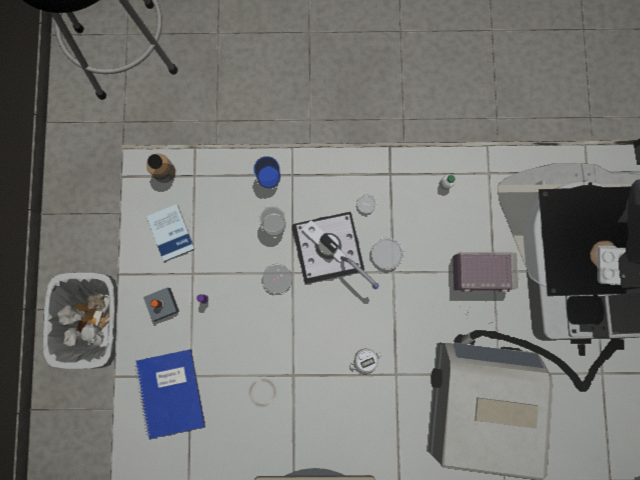

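View pics/side0.png

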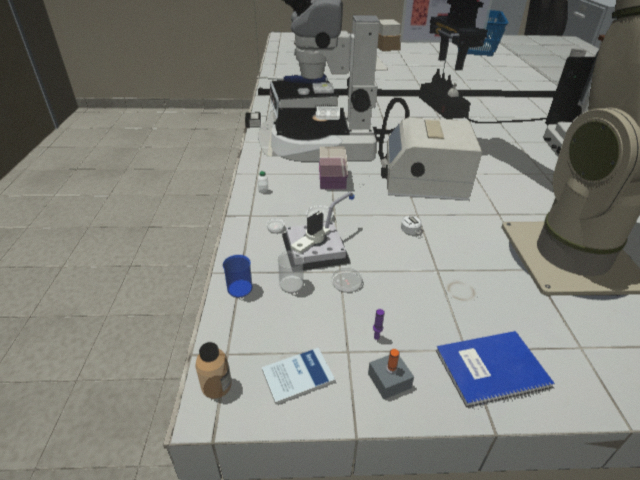

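The top view shows the foot around (330,246), with the spout running to a blue tip at about (376,287). The clear beaker is at about (272,222), and the dishes are at (277,278), (386,254) and (366,204). The orange pin is at (156,303), the purple look-alike at (202,299) and the vial at (448,182). I'll zoom in and measure.

```bash
cat > m.py <<'E'
from h import *
def mask(c,lo,hi):
    return cv2.inRange(cv2.cvtColor(c["image"],cv2.COLOR_RGB2HSV),lo,hi)
def blobs(m,amin=8):
    n,l,s,ce=cv2.connectedComponentsWithStats(m)
    return [(s[i].tolist(),ce[i].round(1).tolist()) for i in range(1,n) if s[i][4]>=amin]
E
python3 - <<'E'
from m import *
for n,b in(("top",(250,170,410,310)),("side",(250,180,430,310))):
    c=grab(n);P=cloud(c)
    a=c["image"][b[1]:b[3],b[0]:b[2]];a=cv2.resize(a,None,fx=4,fy=4,interpolation=cv2.INTER_CUBIC)
    cv2.imwrite(f"pics/{n}1.png",cv2.cvtColor(a,cv2.COLOR_RGB2BGR))
    for nm,lo,hi in(("orange",(4,170,100),(16,255,255)),("blue",(105,80,60),(128,255,255)),("purple",(130,100,40),(150,255,255))):
        for s,ce in blobs(mask(c,lo,hi)):
            x,y=int(ce[0]),int(ce[1]);print(n,nm,s,ce,P[y,x].round(3))
E
```

```text
top orange [151, 300, 7, 7, 33] [154.2, 302.8] [0.442 0.298 0.071]
top blue [254, 156, 26, 32, 589] [267.2, 172.1] [ 0.707  0.092 -0.001]
top blue [158, 234, 34, 22, 337] [174.0, 244.6] [0.559 0.277 0.007]
top blue [373, 283, 6, 6, 12] [375.6, 286.3] [ 0.467 -0.114  0.089]
top blue [136, 350, 69, 89, 4008] [169.5, 395.6] [0.265 0.28  0.008]
top purple [197, 295, 7, 7, 37] [200.2, 297.8] [0.45  0.212 0.068]
top purple [205, 296, 3, 5, 8] [206.4, 297.6] [0.452 0.207 0.031]
side orange [391, 350, 7, 6, 39] [394.1, 352.6] [0.443 0.296 0.071]
side blue [284, 76, 21, 4, 52] [293.9, 77.1] [ 0.613 -0.863  0.1  ]
side blue [321, 76, 4, 4, 8] [322.6, 77.6] [ 0.524 -0.518  0.211]
side blue [349, 195, 5, 4, 14] [351.1, 196.7] [ 0.473 -0.112  0.084]
side blue [223, 255, 29, 42, 986] [237.6, 275.1] [0.697 0.11  0.058]
side blue [437, 331, 117, 72, 4650] [495.2, 366.4] [0.27  0.28  0.009]
side blue [301, 350, 27, 36, 439] [314.2, 368.1] [0.561 0.276 0.009]
side purple [377, 310, 7, 6, 33] [379.8, 312.2] [0.453 0.212 0.065]
side purple [376, 319, 6, 4, 10] [377.8, 320.3] [0.456 0.218 0.054]
side purple [373, 326, 7, 7, 24] [376.3, 329.0] [0.456 0.217 0.03 ]
```

View pics/top1.png

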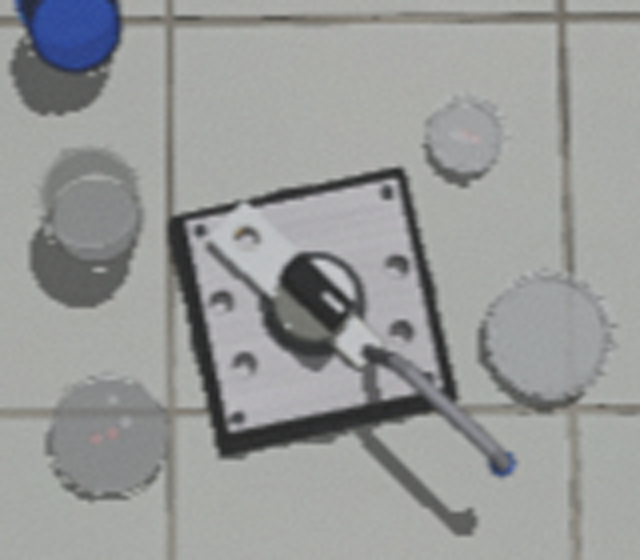

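View pics/side1.png

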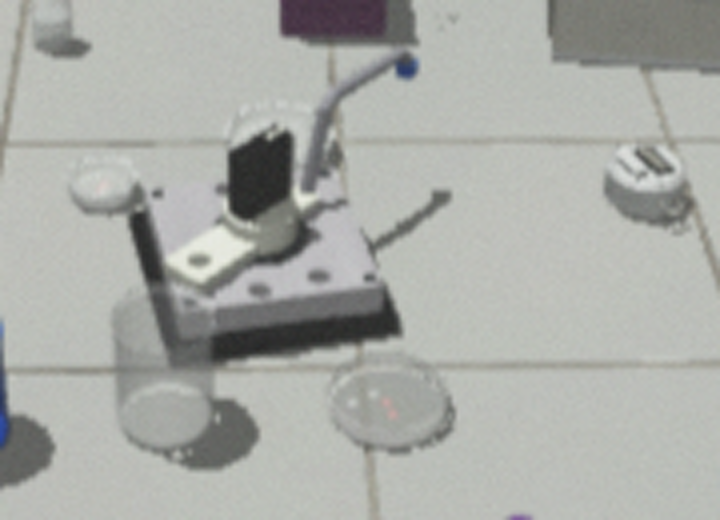

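The close-up shows the base axis near crop (320,300), with the tail up-left and its hole at crop (246,235). The spout tip is at crop (503,462) and the beaker's base is at crop (92,217). In the side crop the beaker's base is at about (165,415). Next I'll compute positions.

```bash
python3 - <<'E'
from m import *
t=grab("top");s=grab("side")
for nm,c in(("top",t),("side",s)):
    P=cloud(c);m=(abs(P[...,2]-.030)<.005)&(abs(P[...,0]-.54)<.12)&(abs(P[...,1]+.03)<.12)
    m=cv2.morphologyEx(m.astype(np.uint8),cv2.MORPH_OPEN,np.ones((2,2)))
    pts=P[m>0][:,:2].astype(np.float32);r=cv2.minAreaRect(pts*1000);print(nm,"plate rect",r,len(pts))
    g=(P[...,2]>.066)&(abs(P[...,0]-.54)<.05)&(abs(P[...,1]+.03)<.05)&(c["image"].max(-1)<70)
    q=P[g];print(" grip dark n",len(q),q.mean(0).round(4),q[:,2].max().round(4),"pca",np.linalg.eigh(np.cov(q[:,:2].T))[1][:,1].round(3))
cr=lambda u,v:(250+u/4,170+v/4)
cs=lambda u,v:(250+u/4,180+v/4)
corners=[(402,170),(172,217),(222,450),(455,395)]
for nm,p,h in(("beaker base",(92,217),.003),("beaker rim",(90,190),.066),("dishL",(108,437),.007),("dishR",(546,338),.007),("dishS",(463,137),.006),("tailhole",(247,237),.04),("tip",(503,462),.076),("griptop",(318,290),.09),("hubtop",(316,302),.05)):
    print(nm,ray(t,*cr(*p),h)[:2].round(4))
for nm,p,h in(("beaker base",(165,418),.003),("dishL",(391,402),.007),("dishS",(107,186),.006),("tailhole",(199,260),.04),("tip",(405,68),.076)):
    print("side",nm,ray(s,*cs(*p),h)[:2].round(4))
print("screws",[ray(t,*cr(*p),.03)[:2].round(4).tolist() for p in((387,191),(201,230),(237,418),(427,380))])
print("holes",[ray(t,*cr(*p),.03)[:2].round(4).tolist() for p in((397,265),(401,331),(245,364),(222,301))])
E
```

```text
top plate rect ((504.39666748046875, -36.90931701660156), (206.5580596923828, 113.46366882324219), 6.615135192871094) 1972
 grip dark n 141 [ 0.5475 -0.0293  0.087 ] 0.0942 pca [-0.725 -0.689]
side plate rect ((555.1832275390625, 286.94488525390625), (831.7581787109375, 125.15852355957031), 88.77339172363281) 1051
 grip dark n 178 [ 0.5543 -0.0235  0.0803] 0.0915 pca [-0.792 -0.611]
beaker base [0.5981 0.0791]
beaker rim [0.6008 0.0764]
dishL [0.487  0.0711]
dishR [ 0.5343 -0.1468]
dishS [ 0.6366 -0.1079]
tailhole [0.5814 0.0015]
tip [ 0.4686 -0.1165]
griptop [ 0.5483 -0.031 ]
hubtop [ 0.5479 -0.0313]
side beaker base [0.601  0.0796]
side dishL [0.4906 0.0744]
side dishS [ 0.6378 -0.107 ]
side tailhole [0.5844 0.0032]
side tip [ 0.4708 -0.1204]
screws [[0.6052, -0.0677], [0.5867, 0.024], [0.494, 0.0072], [0.5117, -0.0855]]
holes [[0.5684, -0.0719], [0.5358, -0.0733], [0.5203, 0.003], [0.5514, 0.014]]
```

```bash
python3 - <<'E'
from m import *
c=grab("top");P=cloud(c).reshape(-1,3)
g=(P[:,2]>.05)&(P[:,2]<.9)
for x in np.arange(.05,.75,.1):
    print(round(x,2),[ (lambda q: round(float(np.percentile(q,99)),2) if len(q)>5 else 0)(P[g&(abs(P[:,0]-x)<.05)&(abs(P[:,1]-y)<.05),2]) for y in np.arange(-.65,.4,.1)])
E
```

```text
0.05 [0, 0, 0, 0, 0, 0, 0, 0, 0, 0, 0]
0.15 [0, 0, 0, 0.15, 0.15, 0, 0, 0, 0, 0, 0]
0.25 [0, 0.08, 0.17, 0.15, 0.15, 0, 0, 0, 0, 0, 0]
0.35 [0, 0.2, 0.28, 0.2, 0.15, 0, 0, 0, 0, 0, 0]
0.45 [0, 0.26, 0.36, 0.08, 0.07, 0.1, 0.1, 0, 0, 0.08, 0.07]
0.55 [0, 0.1, 0.37, 0.07, 0.07, 0, 0.1, 0.07, 0.07, 0, 0]
0.65 [0.07, 0.09, 0.09, 0.06, 0.06, 0, 0, 0.07, 0.07, 0.09, 0.09]
```

>>> step_arm:
  delta_pos:
    - [0, 0.3, 0.6]
    - [0, 0.6, 0.8]
    - [0.3, 0.8, 0.8]
    - [0.4, 1, 0.6]
    - [0.5, 1, 0.4]
    - [0.6, 1, 0]
    - [0.7, 1, 0]
    - [0.7, 1, 0]
    - [0.7, 1, 0]
    - [0.7, 1, 0]
    - [0.7, 1, 0]
    - [0.7, 1, 0]
  turn: [0.5, 1, 1, 1, 1, 1, 1, 1, 1, 1, 1, 1]

```text
time: 1.55
ee_pos: [0.2978, -0.3388, 0.3027]
eef_rot: [0.689, 0.725, -0.0, 0.0]
ft_force: [-0.2, -0.3, -0.1]
width: 0.0871
grip_force: 0.0
```

>>> step_arm:
  delta_pos:
    - [0.8, 1, 0]
    - [0.8, 1, 0]
    - [0.8, 1, 0]
    - [0.8, 1, 0]
    - [0.8, 1, 0]
    - [0.8, 1, 0]
    - [0.8, 1, 0]
    - [0.8, 1, 0]
    - [0.8, 1, -0.2]
    - [0.8, 1, -0.3]
    - [0.8, 1, -0.3]
    - [0.8, 0.8, -0.3]
  turn: [1, 1, 1, 1, 1, 1, 1, 1, 1, 1, 1, 1]

```text
time: 2.75
ee_pos: [0.5379, -0.0433, 0.275]
eef_rot: [0.039, 0.999, 0.0, 0.0]
ft_force: [0.2, -0.5, 0.2]
width: 0.087
grip_force: 0.0
```

```bash
python3 -c "
from bench import *
print(read_state()['joint_positions'].round(3))"
```

```text
[ 0.678  0.192 -0.773  1.574  0.135  1.43   1.387]
```

>>> step_arm:
  delta_pos:
    - [0, 0, -1]
    - [0, 0, -1]
    - [0, 0, -1]
    - [0, 0, -1]
    - [0, 0, 0]
    - [0, 0, 0]
    - [0, 0, 0]
    - [0, 0, 0]
    - [0, 0, 0]
    - [0, 0, 0]
  turn: [1, 1, 1, 1, 1, 1, 1, 0, 0, 0]

```text
time: 3.75
ee_pos: [0.5373, -0.045, 0.1751]
eef_rot: [-0.368, 0.93, -0.0, -0.0]
ft_force: [0.4, -0.7, 0.4]
width: 0.087
grip_force: 0.0
```

```bash
python3 - <<'E'
from h import *
s=read_state();print(s['joint_positions'].round(3),s['ee_pos'],np.degrees(2*np.arctan2(s['eef_rot'][1],s['eef_rot'][0])))
E
```

```text
[ 0.749  0.285 -0.868  1.717  0.229  1.245  2.151] [ 0.53725609 -0.04499789  0.1751239 ] 223.16171551503996
```

>>> step_arm:
  delta_pos:
    - [0.47, 0.58, -0.3]
    - [0, 0, -0.7]
    - [0, 0, -1]
    - [0, 0, -1]
    - [0, 0, -0.8]
    - [0, 0, -0.6]
    - [0, 0, -0.32]
    - [0, 0, 0]
  turn: [0.48, 0, 0, 0, 0, 0, 0, 0]

```text
time: 4.55
ee_pos: [0.5487, -0.0304, 0.0565]
eef_rot: [-0.396, 0.918, 0.0, -0.0]
ft_force: [-0.5, 0.6, 0.4]
width: 0.087
grip_force: 0.0
```

>>> step_arm:
  delta_pos:
    - [0, 0, 0]
    - [0, 0, 0]
    - [0, 0, 0]
    - [0, 0, 0]
    - [0, 0, 0]
    - [0, 0, 0]
    - [0, 0, 0]
  turn: [0, 0, 0, 0, 0, 0, 0]
  grip: 1
  newtons: 30

```text
time: 5.25
ee_pos: [0.549, -0.0304, 0.0571]
eef_rot: [-0.396, 0.918, 0.0, -0.0]
ft_force: [0.3, -0.7, -0.2]
width: 0.039
grip_force: 0.0
```

>>> step_arm:
  delta_pos:
    - [0, 0, 0]
    - [0, 0, 0]
    - [0, 0, 0]
    - [0, 0, 0]
    - [0, 0, 0]
    - [0, 0, 0]
  turn: [0, 0, 0, 0, 0, 0]

```text
time: 5.85
ee_pos: [0.5506, -0.0321, 0.0572]
eef_rot: [-0.395, 0.919, -0.001, 0.001]
ft_force: [9.8, -4.0, -7.2]
width: 0.014
grip_force: 30.0
```

>>> step_arm:
  delta_pos:
    - [0.08, -0.08, 0]
    - [0, 0, 0]
    - [0, 0, 0]
    - [0, 0, 0]
    - [0, 0, 0]
    - [0, 0, 0]
    - [0, 0, 0]
    - [0, 0, 0]
  turn: [0, -0.4, -0.8, -0.8, -0.8, -0.8, -0.8, -0.8]

```text
time: 6.65
ee_pos: [0.5501, -0.0311, 0.0571]
eef_rot: [-0.094, 0.996, 0.001, -0.001]
ft_force: [-5.5, 4.2, 5.1]
width: 0.0139
grip_force: 30.0
```

>>> step_arm:
  delta_pos:
    - [0, 0, 0]
    - [0, 0, 0]
    - [0, 0, 0]
    - [0, 0, 0]
    - [0, 0, 0]
    - [0, 0, 0]
    - [0, 0, 0]
    - [0, 0, 0]
    - [0, 0, 0]
    - [0, 0, 0]
    - [0, 0, 0]
    - [0, 0, 0]
  turn: [-0.8, -0.8, -0.8, -0.8, -0.8, -0.8, -0.8, -0.8, -0.8, -0.8, -0.8, -0.8]

```text
time: 7.85
ee_pos: [0.551, -0.029, 0.0571]
eef_rot: [0.463, 0.886, 0.001, -0.001]
ft_force: [-0.6, 8.9, 0.3]
width: 0.0139
grip_force: 30.0
```

>>> step_arm:
  delta_pos:
    - [0, 0, 0]
    - [0, 0, 0]
    - [0, 0, 0]
    - [0, 0, 0]
    - [0, 0, 0]
    - [0, 0, 0]
    - [0, 0, 0]
    - [0, 0, 0]
    - [0, 0, 0]
    - [0, 0, 0]
    - [0, 0, 0]
    - [0, 0, 0]
  turn: [-0.8, -0.8, -0.8, -0.8, -0.8, -0.8, -0.8, -0.8, -0.8, -0.8, -0.4, 0]

```text
time: 9.05
ee_pos: [0.5529, -0.0288, 0.0572]
eef_rot: [0.833, 0.553, 0.003, -0.0]
ft_force: [9.7, 9.2, -8.7]
width: 0.0139
grip_force: 30.0
```

```bash
python3 - <<'E'
from m import *
s=read_state();print(s['joint_positions'].round(3),s['ee_pos'],np.degrees(2*np.arctan2(s['eef_rot'][1],s['eef_rot'][0])),s['ft_force'])
for n,w in(("top",(240,170,410,320)),("side",(200,180,430,310))):
    c=grab(n);print(n,[b for b in blobs(mask(c,(100,80,60),(130,255,255)),4) if 240<b[1][0]<420 and 180<b[1][1]<320])
    a=c["image"][w[1]:w[3],w[0]:w[2]];a=cv2.resize(a,None,fx=3,fy=3,interpolation=cv2.INTER_CUBIC)
    cv2.imwrite(f"pics/{n}2.png",cv2.cvtColor(a,cv2.COLOR_RGB2BGR))
E
```

```text
[ 0.261  0.351 -0.338  1.821  0.133  0.988 -0.529] [ 0.5528859  -0.02884764  0.05717944] 67.2019521552907 [ 9.69147611  9.15166673 -8.6830158 ]
top [([269, 215, 4, 2, 4], [270.5, 215.8]), ([268, 218, 3, 4, 7], [269.0, 219.3])]
side [([288, 251, 6, 6, 27], [290.4, 253.9])]
```

View pics/side2.png

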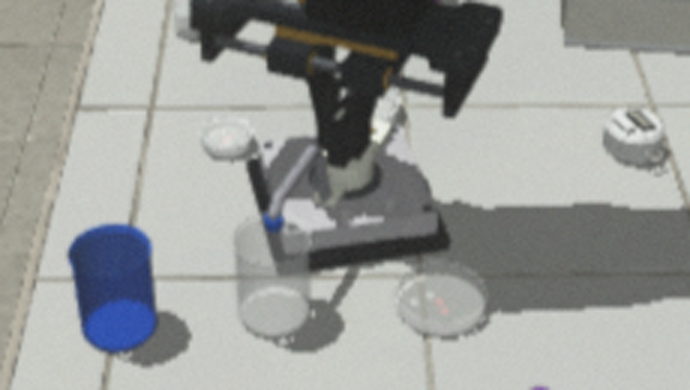

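The side crop shows the blue tip over the mouth of the glass beaker, at crop (272,222), full-image (290,254). I'll quantify that, then measure the pin.

```bash
python3 - <<'E'
from m import *
t=grab("top");s=grab("side")
print("tip side",ray(s,290.4,253.9,.078),"top",ray(t,269.4,218,.078))
print("beaker side base",ray(s,*(250+165/4,180+418/4),.003), "now", ray(s,200+273/3,180+308/3,.003))
# orange pin two-view triangulation
A=[]
for n,c in(("top",t),("side",s)):
    m=mask(c,(3,140,60),(18,255,255));m[:, :140]=0 if n=="top" else m[:, :140];bb=[b for b in blobs(m,10)];print(n,bb)
    if n=="side":
        y,x=np.nonzero(m);k=(x>380)&(x<410)&(y>330)&(y<385);x,y=x[k],y[k];print("side orange rows",y.min(),y.max(),[(r,x[y==r].min(),x[y==r].max()) for r in range(y.min(),y.max()+1)])
    P=cloud(c);o=P[(m>0)];o=o[(abs(o[:,0]-.44)<.03)&(abs(o[:,1]-.297)<.03)];print(o.min(0).round(4),o.max(0).round(4),np.median(o,0).round(4),len(o))
E
```

```text
tip side [0.60069849 0.07665024 0.078     ] top [0.59778189 0.08156064 0.078     ]
beaker side base [0.60098696 0.07960834 0.003     ] now [0.60158447 0.07445881 0.003     ]
top [([151, 300, 7, 7, 40], [154.2, 302.9])]
[0.4343 0.2916 0.0625] [0.4456 0.3031 0.0759] [0.4398 0.2973 0.0722] 40
side [([389, 349, 10, 19, 129], [393.1, 358.1])]Traceback (most recent call last):
  File "<stdin>", line 10, in <module>
    return umr_minimum(a, axis, None, out, keepdims, initial, where)
ValueError: zero-size array to reduction operation minimum which has no identity
```

```bash
python3 - <<'E'
from m import *
t=grab("top");s=grab("side")
print("top ray",ray(t,154.2,302.9,.070),"side ray handle mid",ray(s,393.1,358.1,.060),"side top",ray(s,394.1,352,.072))
# triangulate top centre (top) with (394.1,352) side
def line(c,u,v):
    a=ray(c,u,v,0.);b=ray(c,u,v,.2);return a,(b-a)/np.linalg.norm(b-a)
a,d=line(t,154.2,302.6);b,e=line(s,394.1,351.8)
k=np.linalg.lstsq(np.stack([d,-e],1),b-a,rcond=None)[0];print("tri",a+d*k[0],b+e*k[1])
P=cloud(s)
q=P[340:385,370:412].reshape(-1,3);print("stand top z",np.median(q[(q[:,2]>.02)&(q[:,2]<.04)],0))
E
```

```text
top ray [0.4401322  0.29767295 0.07      ] side ray handle mid [0.44372213 0.2987709  0.06      ] side top [0.44333682 0.29696222 0.072     ]
tri [0.44061582 0.29720936 0.07191834] [0.4432383  0.29647928 0.07183867]
stand top z [0.44665919 0.30244731 0.02923793]
```

>>> step_arm:
  delta_pos:
    - [0, 0, 0]
    - [0, 0, 0]
    - [0, 0, 0]
    - [0, 0, 0]
    - [0, 0, 0]
    - [0, 0, 0]
    - [0, 0, 0]
    - [0, 0, 0]
    - [0, 0, 0.5]
    - [0, 0, 1]
    - [0, 0, 1]
    - [0, 0, 1]
  turn: [0, 0, 0, 0, 0, 0, 0, 0, 0, 0, 0, 0]
  grip: 0

```text
time: 10.55
ee_pos: [0.5511, -0.0323, 0.1465]
eef_rot: [0.833, 0.553, 0.0, 0.0]
ft_force: [0.9, -0.5, 0.6]
width: 0.0866
grip_force: 0.0
```

>>> step_arm:
  delta_pos:
    - [-0.2, 0.6, 0.3]
    - [-0.35, 1, 0]
    - [-0.35, 1, 0]
    - [-0.35, 1, 0]
    - [-0.35, 1, 0]
    - [-0.35, 1, 0]
    - [-0.35, 1, 0]
    - [-0.35, 1, 0]
    - [-0.35, 1, 0]
    - [-0.35, 1, 0]
    - [-0.35, 1, 0]
    - [-0.35, 1, 0]
  turn: [0, 0, 0, 0, 0, 0, 0, 0, 0, 0, 0, 0]

```text
time: 11.75
ee_pos: [0.4483, 0.2592, 0.152]
eef_rot: [0.833, 0.553, -0.0, 0.0]
ft_force: [0.2, -0.1, 0.2]
width: 0.0871
grip_force: 0.0
```

>>> step_arm:
  delta_pos:
    - [-0.3, 0.9, 0]
    - [0, 0.6, 0]
    - [0, 0, -0.5]
    - [0, 0, -0.5]
    - [0, 0, 0]
    - [0, 0, 0]
  turn: [0, 0, 0, 0, 0, 0]

```text
time: 12.35
ee_pos: [0.4421, 0.2939, 0.1263]
eef_rot: [0.834, 0.552, -0.001, 0.0]
ft_force: [0.5, -0.0, -0.3]
width: 0.0868
grip_force: 0.0
```

>>> step_arm:
  delta_pos:
    - [0.02, 0.13, -0.3]
    - [0, 0, -0.8]
    - [0, 0, -0.9]
    - [0, 0, -0.7]
    - [0, 0, -0.5]
    - [0, 0, -0.33]
    - [0, 0, 0]
    - [0, 0, 0]
  turn: [0, 0, 0, 0, 0, 0, 0, 0]

```text
time: 13.15
ee_pos: [0.4431, 0.2986, 0.0394]
eef_rot: [0.833, 0.553, 0.0, -0.0]
ft_force: [-1.0, -0.8, -0.2]
width: 0.0868
grip_force: 0.0
```

>>> step_arm:
  delta_pos:
    - [0, 0, 0]
    - [0, 0, 0]
    - [0, 0, 0]
    - [0, 0, 0]
    - [0, 0, 0]
    - [0, 0, 0]
    - [0, 0, 0]
    - [0, 0, 0]
    - [0, 0, 0]
    - [0, 0, 0]
    - [0, 0, 0]
    - [0, 0, 0]
  turn: [0, 0, 0, 0, 0, 0, 0, 0, 0, 0, 0, 0]
  grip: 1
  newtons: 30

```text
time: 14.35
ee_pos: [0.4427, 0.2983, 0.0388]
eef_rot: [0.833, 0.553, 0.0, 0.0]
ft_force: [0.4, -0.8, -0.9]
width: 0.0128
grip_force: 30.0
```

```bash
python3 - <<'E'
from m import *
t=grab("top");s=grab("side")
w=(330,290,450,410);a=cv2.resize(s["image"][w[1]:w[3],w[0]:w[2]],None,fx=3,fy=3);b=cv2.resize(t["image"][190:310,270:390],None,fx=3,fy=3)
cv2.imwrite("pics/g.png",cv2.cvtColor(np.hstack([a,b]),cv2.COLOR_RGB2BGR))
E
```

```text
(no output)
```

View pics/g.png

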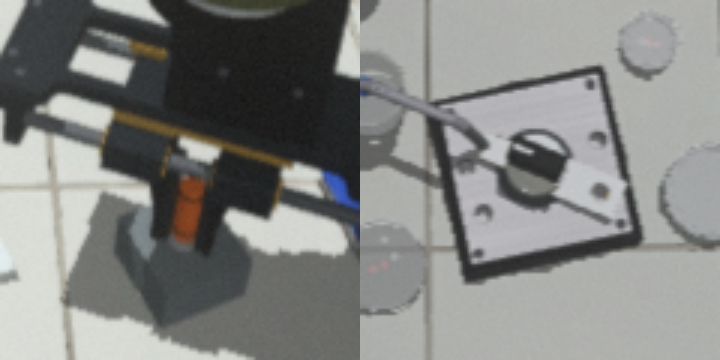

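The grasp crop shows the orange handle between the fingers in its stand. In the top crop the tail hole sits lower right of the hub, at crop (600,190), full-image (350,253). Next I'll lift the pin and verify.

>>> step_arm:
  delta_pos:
    - [0, 0, 0.3]
    - [0, 0, 0.5]
    - [0, 0, 0.8]
    - [0, 0, 1]
    - [0, 0, 0.9]
    - [0, 0, 0.5]
    - [0, 0, 0]
    - [0, 0, 0]
  turn: [0, 0, 0, 0, 0, 0, 0, 0]

```text
time: 15.25
ee_pos: [0.4426, 0.2981, 0.1384]
eef_rot: [0.833, 0.553, -0.0, 0.0]
ft_force: [-0.2, 0.4, -0.8]
width: 0.0129
grip_force: 30.0
```

```bash
python3 - <<'E'
from m import *
t=grab("top");s=grab("side");st=read_state();print(st['ee_pos'],st['width'],st['joint_positions'].round(2))
print("pred hole",proj(t,[.531,-.0716,.04]),proj(s,[.534,-.0716,.04]))
for n,c,p in(("top",t,[.531,-.0716,.04]),("side",s,[.534,-.0716,.04])):
    u,v=map(round,map(float,proj(c,p)));g=cv2.cvtColor(c["image"],cv2.COLOR_RGB2GRAY);print(n,u,v);print(g[v-7:v+8,u-9:u+10])
m=mask(s,(3,140,60),(18,255,255));bb=[b for b in blobs(m,20)];print(bb)
x,y,w,h,_=bb[0][0]
for r in range(y-2,y+h+34,2): print(r,[tuple(q) for q in [np.round(ray(s,bb[0][1][0],r,.1),3)]][0] if r==y else '',s["image"][r,int(bb[0][1][0])-9:int(bb[0][1][0])+10].mean(-1).astype(int))
E
```

```text
[0.44221062 0.29785603 0.13769618] 0.013226847590363524 [-0.16  0.25 -0.59  1.78  0.15  1.15 -1.2 ]
pred hole (np.float64(349.75970553004663), np.float64(254.62333091617026)) (np.float64(323.23231538723763), np.float64(223.24293084104235))
top 350 255
[[196 197 198 194 196 196 197 196 197 196 197 193 189 188 184 142  70  47
   85]
 [197 197 195 197 198 197 197 197 195 197 197 197 196 196 191 160 101  63
   75]
 [196 197 198 197 197 197 198 191 187 188 195 195 199 198 196 195 177 128
   83]
 [196 196 197 195 195 198 183 145 111 120 156 184 196 197 197 199 198 171
  110]
 [197 196 197 198 197 192 153 105  96  97 102 145 185 198 197 199 197 148
   75]
 [196 194 196 196 197 175 127 100  97  97  96 113 170 197 199 197 176 112
   54]
 [198 197 196 198 197 172 136 110 101  96  97 125 178 194 198 197 160  89
   50]
 [196 196 196 196 198 191 175 141 115 105 107 143 183 197 199 196 169 106
   51]
 [197 198 197 197 196 196 191 177 167 159 152 168 193 198 195 188 175 125
   55]
 [179 193 197 199 199 198 196 191 185 187 188 194 197 199 194 189 182 134
   57]
 [110 145 178 192 193 197 197 197 196 
[... 3315 characters left out ...]
17 215 216 218 218 215
 216]
345  [218 216 219 219 218 218 217 217 218 217 217 217 217 217 217 217 216 215
 217]
347  [218 218 217 218 217 219 219 217 218 217 219 219 218 219 216 218 217 219
 216]
349  [217 217 217 213 208 206 210 211 210 209 209 207 210 210 209 212 211 204
 204]
351  [173 165 159 154 156 164 169 170 172 173 172 179 181 180 185 183 181 180
 185]
353  [161 127 114  87  96 143 198 212 215 216 217 214 217 214 215 214 217 216
 215]
355  [ 81  76  81  79  81  82 104 154 211 217 219 216 218 218 217 218 217 217
 216]
357  [ 80  82  76  78  79  78  79  95 146 196 215 219 216 216 219 219 220 219
 219]
359  [ 78  77  77  79  79  77  80  80  79 109 172 213 218 217 217 219 219 219
 217]
```

```bash
python3 - <<'E'
from m import *
t=grab("top");s=grab("side")
for z in(.17,.15,.13,.11,.1,.09): print(z,np.round(proj(s,[.443,.298,z]),1))
print("hole top",ray(t,349.9,253.4,.039))
m=mask(s,(3,140,60),(18,255,255));y,x=np.nonzero(m)
print("orange rows",[(r,x[y==r].mean().round(1)) for r in range(y.min(),y.max()+1,2)])
g=cv2.cvtColor(s["image"],cv2.COLOR_RGB2GRAY)
for r in range(325,340,2):
    row=g[r,388:412];k=np.nonzero(row<140)[0]+388;print(r,k)
for n,z in (("top",.15),):print(np.round(proj(t,[.4405,.298,z]),1),[b for b in blobs(mask(t,(3,140,60),(18,255,255)),5)])
E
```

```text
0.17 [403.  306.3]
0.15 [401.1 316.5]
0.13 [399.3 326.3]
0.11 [397.6 335.7]
0.1 [396.7 340.2]
0.09 [395.9 344.7]
hole top [ 0.53349587 -0.07198264  0.039     ]
orange rows [(284, np.float64(418.0)), (286, np.float64(nan)), (288, np.float64(nan)), (290, np.float64(nan)), (292, np.float64(nan)), (294, np.float64(nan)), (296, np.float64(nan)), (298, np.float64(nan)), (300, np.float64(nan)), (302, np.float64(nan)), (304, np.float64(402.0)), (306, np.float64(402.5)), (308, np.float64(403.0)), (310, np.float64(401.5)), (312, np.float64(401.0)), (314, np.float64(401.0)), (316, np.float64(401.0)), (318, np.float64(400.0)), (320, np.float64(400.0)), (322, np.float64(400.0)), (324, np.float64(399.0)), (326, np.float64(400.0))]
325 [388 389 391 392 393 394 395 396 397 398 399 400 401 402 403 404 405 406
 407 408 409 410]
327 [394 395 396 397 398 399 400 401 402 403 404 405 406 407 408 409]
329 [395 396 397 398 399 400 401 402 403 405 406 407 408 409]
331 [395 396 397 398 399 400 401]
333 [395 396 397 398 399 400]
335 [394 395 396 397 398 399 400]
337 [395 396 397 398 399]
339 []
[142.6 301. ] []<stdin>:6: RuntimeWarning: Mean of empty slice.
  ret = ret.dtype.type(ret / rcount)
```

>>> step_arm:
  delta_pos:
    - [0.1, -0.4, 0]
    - [0.2, -0.8, 0]
    - [0.25, -1, 0]
    - [0.25, -1, 0]
    - [0.25, -1, 0]
    - [0.25, -1, 0]
    - [0.25, -1, 0]
    - [0.25, -1, 0]
    - [0.25, -1, 0]
    - [0.25, -1, 0]
    - [0.25, -1, 0]
    - [0.25, -1, 0]
  turn: [0, 0, 0, 0, 0, 0, 0, 0, 0, 0, 0, 0]

```text
time: 16.65
ee_pos: [0.5126, 0.0164, 0.1385]
eef_rot: [0.833, 0.553, -0.0, -0.0]
ft_force: [1.3, 0.0, -0.6]
width: 0.0129
grip_force: 30.0
```

>>> step_arm:
  delta_pos:
    - [0.25, -1, 0]
    - [0.25, -1, 0]
    - [0.25, -0.8, 0]
    - [0.2, -0.5, 0]
    - [0.2, -0.3, 0]
    - [0, 0, -0.4]
    - [0, 0, -0.4]
    - [0, 0, 0]
    - [0, 0, 0]
  turn: [0, 0, 0, 0, 0, 0, 0, 0, 0]

```text
time: 17.55
ee_pos: [0.5411, -0.0707, 0.1183]
eef_rot: [0.833, 0.553, -0.0, -0.0]
ft_force: [-0.6, -0.8, -0.1]
width: 0.0131
grip_force: 30.0
```

>>> step_arm:
  delta_pos:
    - [-0.22, -0.04, -0.3]
    - [0, 0, -0.5]
    - [0, 0, -0.5]
    - [0, 0, -0.2]
    - [0, 0, 0]
    - [0, 0, 0]
  turn: [0, 0, 0, 0, 0, 0]

```text
time: 18.15
ee_pos: [0.5361, -0.0726, 0.0813]
eef_rot: [0.833, 0.553, 0.0, -0.0]
ft_force: [0.2, 0.3, 0.6]
width: 0.0132
grip_force: 30.0
```

```bash
python3 - <<'E'
from m import *
s=grab("side");t=grab("top")
a=cv2.resize(s["image"][170:260,270:370],None,fx=4,fy=4,interpolation=cv2.INTER_CUBIC);b=cv2.resize(t["image"][200:290,300:400],None,fx=4,fy=4,interpolation=cv2.INTER_CUBIC)
cv2.imwrite("pics/p.png",cv2.cvtColor(np.hstack([a,b]),cv2.COLOR_RGB2BGR));print(read_state()['ee_pos'])
E
```

```text
[ 0.53638938 -0.07266453  0.08175566]
```

View pics/p.png

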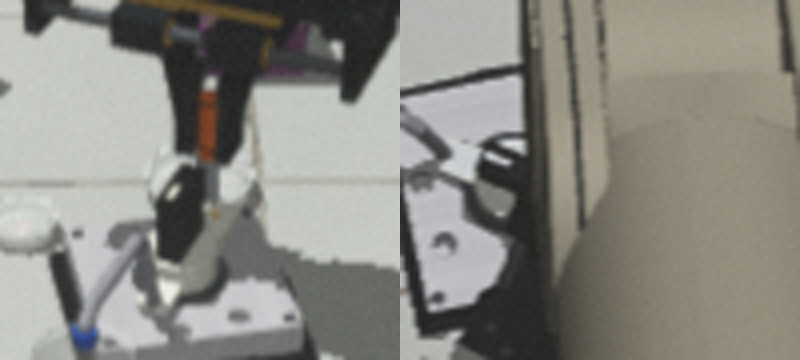

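The side crop shows the pin's tip at (212,200), just above the tail hole near (216,213), and roughly in line with it. I'll descend gently and watch the force.

>>> step_arm:
  delta_pos:
    - [0, 0, -0.1]
    - [0, 0, -0.1]
    - [0, 0, -0.08]
    - [0, 0, -0.08]
    - [0, 0, 0]
  turn: [0, 0, 0, 0, 0]

```text
time: 18.75
ee_pos: [0.536, -0.0723, 0.0723]
eef_rot: [0.833, 0.553, 0.0, -0.0]
ft_force: [-1.1, 1.3, 0.6]
width: 0.013
grip_force: 30.0
```

>>> step_arm:
  delta_pos:
    - [0, 0, -0.08]
    - [0, 0, 0]
  turn: [0, 0]

```text
time: 18.95
ee_pos: [0.5359, -0.0721, 0.07]
eef_rot: [0.833, 0.553, 0.0, -0.0]
ft_force: [0.7, 2.9, -0.1]
width: 0.0128
grip_force: 30.0
```

>>> step_arm:
  delta_pos:
    - [0, 0, -0.08]
    - [0, 0, 0]
  turn: [0, 0]

```text
time: 19.15
ee_pos: [0.536, -0.0721, 0.068]
eef_rot: [0.833, 0.553, 0.0, -0.0]
ft_force: [0.4, 3.9, 0.2]
width: 0.0129
grip_force: 30.0
```

>>> step_arm:
  delta_pos:
    - [0.02, 0.05, 0]
    - [0, 0, -0.06]
    - [0, 0, 0]
  turn: [0, 0, 0]

```text
time: 19.45
ee_pos: [0.5363, -0.0714, 0.0665]
eef_rot: [0.833, 0.553, -0.0, -0.0]
ft_force: [0.4, 2.8, -1.0]
width: 0.0126
grip_force: 30.0
```

>>> step_arm:
  delta_pos:
    - [0, 0, -0.06]
    - [0, 0, 0]
  turn: [0, 0]

```text
time: 19.65
ee_pos: [0.5364, -0.0714, 0.0651]
eef_rot: [0.833, 0.553, -0.0, -0.0]
ft_force: [-0.4, 2.9, -0.2]
width: 0.013
grip_force: 30.0
```

>>> step_arm:
  delta_pos:
    - [0, 0, -0.06]
    - [0, 0, 0]
  turn: [0, 0]

```text
time: 19.85
ee_pos: [0.5364, -0.0714, 0.0636]
eef_rot: [0.833, 0.553, -0.0, -0.0]
ft_force: [0.1, 3.7, -1.4]
width: 0.013
grip_force: 30.0
```

>>> step_arm:
  delta_pos:
    - [0.02, 0.04, -0.04]
    - [0, 0, 0]
  turn: [0, 0]

```text
time: 20.05
ee_pos: [0.537, -0.0709, 0.0629]
eef_rot: [0.833, 0.553, -0.0, 0.0]
ft_force: [-1.2, 0.8, 2.1]
width: 0.0131
grip_force: 30.0
```

>>> step_arm:
  delta_pos:
    - [0, 0, -0.04]
    - [0, 0, 0]
  turn: [0, 0]

```text
time: 20.25
ee_pos: [0.5373, -0.071, 0.0622]
eef_rot: [0.833, 0.553, 0.0, 0.001]
ft_force: [-1.4, 0.5, 4.5]
width: 0.0129
grip_force: 30.0
```

>>> step_arm:
  delta_pos:
    - [0, 0, -0.04]
    - [0, 0, 0]
  turn: [0, 0]

```text
time: 20.45
ee_pos: [0.5375, -0.071, 0.0611]
eef_rot: [0.833, 0.553, 0.0, 0.001]
ft_force: [-0.7, -0.0, 2.5]
width: 0.0133
grip_force: 30.0
```

>>> step_arm:
  delta_pos:
    - [0, 0, -0.04]
    - [0, 0, 0]
  turn: [0, 0]

```text
time: 20.65
ee_pos: [0.5375, -0.0709, 0.0601]
eef_rot: [0.833, 0.553, 0.0, 0.001]
ft_force: [0.8, -1.1, 3.3]
width: 0.0133
grip_force: 30.0
```

>>> step_arm:
  delta_pos:
    - [0, 0, -0.04]
    - [0, 0, 0]
  turn: [0, 0]

```text
time: 20.85
ee_pos: [0.5376, -0.0709, 0.0591]
eef_rot: [0.833, 0.553, 0.0, 0.001]
ft_force: [1.7, -1.4, 3.2]
width: 0.0131
grip_force: 30.0
```

>>> step_arm:
  delta_pos:
    - [0, 0, -0.06]
    - [0, 0, -0.06]
    - [0, 0, 0]
  turn: [0, 0, 0]

```text
time: 21.15
ee_pos: [0.5375, -0.0709, 0.056]
eef_rot: [0.833, 0.553, 0.0, 0.001]
ft_force: [3.3, -2.6, 2.9]
width: 0.013
grip_force: 30.0
```

```bash
python3 - <<'E'
from m import *
s=grab("side")
m=mask(s,(3,140,60),(18,255,255));print([b for b in blobs(m,10)])
z=read_state()['ee_pos'];print(z,[np.round(proj(s,[z[0],z[1],h]),1) for h in (z[2]+.0338,z[2]+.0338-.038)])
a=cv2.resize(s["image"][170:260,270:370],None,fx=6,fy=6,interpolation=cv2.INTER_CUBIC)
cv2.imwrite("pics/q.png",cv2.cvtColor(a,cv2.COLOR_RGB2BGR))
E
```

```text
[([319, 204, 4, 16, 44], [320.9, 210.1])]
[ 0.53756445 -0.070835    0.05606118] [array([322. , 204.2]), array([321.7, 219. ])]
```

View pics/q.png

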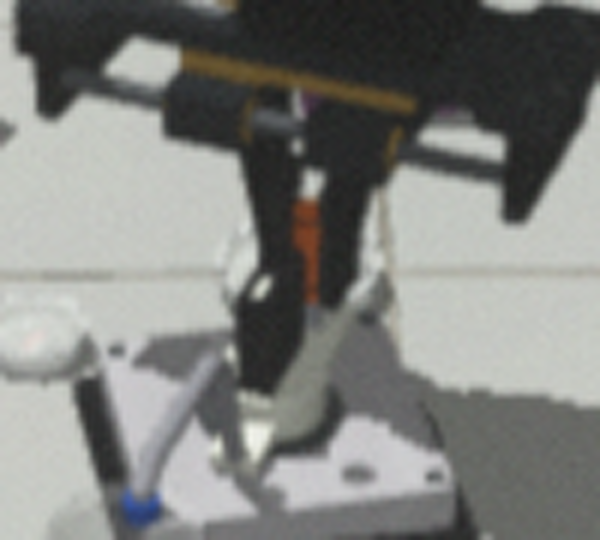

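The handle's rows (204–220) match an unslipped grip, so the pin's end really is below the plate top and in the locking hole. I'll keep going down.

>>> step_arm:
  delta_pos:
    - [0.04, -0.03, -0.06]
    - [0, 0, -0.06]
    - [0, 0, 0]
  turn: [0, 0, 0]

```text
time: 21.5
ee_pos: [0.5378, -0.0711, 0.0524]
eef_rot: [0.833, 0.553, -0.0, -0.0]
ft_force: [1.7, -0.6, 1.0]
width: 0.013
grip_force: 30.0
```

>>> step_arm:
  delta_pos:
    - [0, 0, -0.06]
    - [0, 0, 0]
  turn: [0, 0]

```text
time: 21.7
ee_pos: [0.5378, -0.0711, 0.051]
eef_rot: [0.833, 0.553, -0.0, -0.0]
ft_force: [1.3, 0.7, 1.4]
width: 0.0133
grip_force: 30.0
```

>>> step_arm:
  delta_pos:
    - [0, 0, -0.04]
    - [0, 0, 0]
  turn: [0, 0]

```text
time: 21.9
ee_pos: [0.5379, -0.0711, 0.0501]
eef_rot: [0.833, 0.553, -0.0, -0.0]
ft_force: [1.0, 0.3, 0.8]
width: 0.0128
grip_force: 30.0
```

>>> step_arm:
  delta_pos:
    - [0, 0, -0.03]
    - [0, 0, 0]
  turn: [0, 0]

```text
time: 22.1
ee_pos: [0.5379, -0.0711, 0.0494]
eef_rot: [0.833, 0.553, -0.0, -0.0]
ft_force: [0.1, 1.1, 1.0]
width: 0.013
grip_force: 30.0
```

>>> step_arm:
  delta_pos:
    - [0, 0, -0.03]
    - [0, 0, 0]
  turn: [0, 0]

```text
time: 22.3
ee_pos: [0.5379, -0.0711, 0.0487]
eef_rot: [0.833, 0.553, -0.0, -0.0]
ft_force: [0.9, -0.1, 3.1]
width: 0.013
grip_force: 30.0
```

>>> step_arm:
  delta_pos:
    - [0, 0, -0.03]
    - [0, 0, 0]
  turn: [0, 0]

```text
time: 22.5
ee_pos: [0.5382, -0.0712, 0.0486]
eef_rot: [0.833, 0.553, 0.0, 0.0]
ft_force: [-2.7, -0.0, 9.6]
width: 0.0133
grip_force: 30.0
```

>>> step_arm:
  delta_pos:
    - [0, 0, -0.02]
    - [0, 0, 0]
  turn: [0, 0]

```text
time: 22.7
ee_pos: [0.5384, -0.0713, 0.0486]
eef_rot: [0.833, 0.553, 0.0, 0.0]
ft_force: [-3.8, 1.1, 13.4]
width: 0.0131
grip_force: 30.0
```

>>> step_arm:
  delta_pos:
    - [0, 0, 0.03]
    - [0, 0, 0]
    - [0, 0, 0]
    - [0, 0, 0]
    - [0, 0, 0]
    - [0, 0, 0]
    - [0, 0, 0]
    - [0, 0, 0]
  turn: [0, 0, 0, 0, 0, 0, 0, 0]
  grip: 0

```text
time: 23.5
ee_pos: [0.538, -0.0712, 0.0483]
eef_rot: [0.833, 0.553, 0.0, 0.0]
ft_force: [-0.0, 0.7, -0.8]
width: 0.0685
grip_force: 0.0
```

>>> step_arm:
  delta_pos:
    - [0, 0, 0.4]
    - [0, 0, 0.8]
    - [0, 0, 1]
    - [0, 0, 1]
    - [0, 0, 1]
    - [0, 0, 1]
    - [-0.5, -1, 1]
    - [-0.5, -1, 0.5]
    - [-0.5, -1, 0]
    - [-0.5, -1, 0]
    - [0, -1, 0]
    - [0, 0, 0]
  turn: [0, 0, 0, 0, 0, 0, 0, 0, 0, 0, 0, 0]

```text
time: 24.7
ee_pos: [0.487, -0.2, 0.2167]
eef_rot: [0.835, 0.551, -0.0, 0.001]
ft_force: [0.0, -0.5, -0.1]
width: 0.087
grip_force: 0.0
```

```bash
python3 - <<'E'
from m import *
s=grab("side");t=grab("top")
for n,c in(("side",s),("top",t)):
    m=mask(c,(3,140,60),(18,255,255));o=[b for b in blobs(m,10)];print(n,o)
    P=cloud(c);q=P[m>0];q=q[(abs(q[:,0]-.538)<.04)&(abs(q[:,1]+.071)<.04)];print(q[:,2].max() if len(q) else None,np.median(q,0) if len(q) else None)
    bl=[b for b in blobs(mask(c,(100,80,60),(130,255,255)),4) if 240<b[1][0]<420 and 180<b[1][1]<320];print("tip",[(b,ray(c,*b[1],.078).round(4)) for b in bl])
print("pred side handle top/bottom if home",proj(s,[.538,-.071,.082]),proj(s,[.538,-.071,.044]))
a=cv2.resize(s["image"][180:300,250:390],None,fx=2.8,fy=2.8,interpolation=cv2.INTER_CUBIC);b=cv2.resize(t["image"][180:300,250:390],None,fx=2.8,fy=2.8,interpolation=cv2.INTER_CUBIC)
cv2.imwrite("pics/f.png",cv2.cvtColor(np.hstack([a,b]),cv2.COLOR_RGB2BGR));print(read_state()['ee_pos'])
E
```

```text
side [([319, 206, 5, 15, 42], [321.5, 212.0])]
0.08270765172112482 [ 0.53753303 -0.06755337  0.074234  ]
tip [(([291, 253, 6, 5, 25], [293.5, 255.0]), array([0.5949, 0.0799, 0.078 ]))]
top [([348, 247, 7, 7, 34], [351.1, 249.7]), ([75, 304, 12, 6, 33], [81.7, 306.7]), ([90, 316, 5, 8, 24], [91.7, 320.1]), ([83, 319, 4, 7, 14], [84.3, 321.9])]
0.08700811188464863 [ 0.53546657 -0.07130022  0.08221037]
tip [(([267, 219, 5, 6, 12], [268.6, 221.1]), array([0.5918, 0.0831, 0.078 ]))]
pred side handle top/bottom if home (np.float64(321.7207406302), np.float64(207.30642071291922)) (np.float64(321.43023860990877), np.float64(221.91903788746228))
[ 0.48799952 -0.19617104  0.21638606]
```

View pics/f.png

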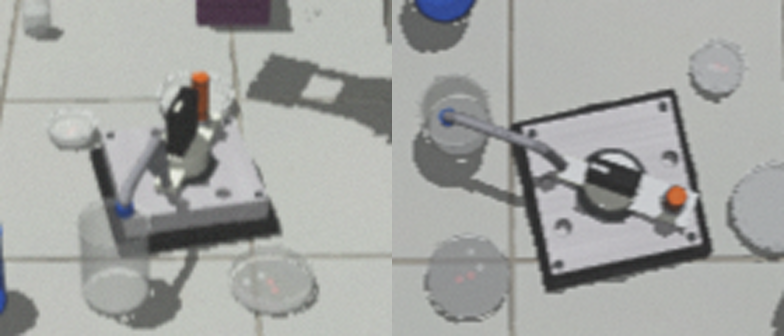

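The final crops show the pin upright in the tail, with its handle top at about 82 mm, which means home. The blue tip at crop (447,117) is inside the beaker's mouth, about 8 mm off centre. The dishes and the beaker are unmoved, and the arm is clear.

```bash
python3 -c "
from bench import *
print(close_job())"
```

```text
the job is handed in; nothing more can be done
None
```

The job is handed in: the selector was turned the shorter way until its spout was over the beaker (about 8 mm off centre), the orange pin is fully home in the tail and locked in the plate, and the arm is clear. No verdict came back.

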